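Gauge the tin, hold the carton stop

ROBOT

A 6-joint arm with a two-finger parallel gripper is mounted at the origin on the work surface. World frame = base frame: x ahead of the robot, y to its left, z up, the work surface at z = 0. Lengths are in m, angles in rad, forces in N, time in s.
With the tool pointing down it reaches from about 0.375 to 0.975 m from the base axis. Payload 3.8 kg.
Tool frame: the origin (TCP) lies where the fingers leave the gripper's body, on its centre line; the fingertips stand 73 mm ahead of it and the grasp point (between the pads) lies 54 mm ahead of it (nose_length is the distance from the TCP to the fingertips, in m); z points along the fingers, y is the line along which they close (so a half turn about z gives the same grasp; the last joint's range is limited). The gripper opens to 85 mm and grips with 20 to 120 N. Pads are 22 mm wide; open, the fingers measure 114 mm over their backs; the gripper's body (76 mm by 85 mm) begins 54 mm behind the grasp point. The pads swing forward as they close: fully open they stand 13 mm farther back than shut.
Start: joints at [-1.33, 0.264, 1.604, -0, 1.274, -0.037], TCP at [0.185, -0.649, 0.304] pointing down, gripper open.
Joint ranges: [-2.63, 2.63], [-0.94, 2.18], [0.31, 2.57], [-1.31, 4.45], [0, 2.66], [-2.55, 2.55]. Speed limits (rad/s): [2.57, 2.57, 3.14, 3.14, 3.14, 3.14].

INTERFACE

Orientations are given as a rotation vector (axis times angle).
In Python, from workcell import read_state, read_camera, calibration, finish_job, look_for, cut_out, tip_of, nose_length gives the robot as it stands.
- The arm moves only by the tool step_arm, never from a script. Its argument "targets" is a list of rows, each a list of 3 entries, a list of its own where there are three numbers: the turn, a rotation vector about the tool's x, y, z in rad, then the shift along the tool's x, y, z in mm, then the finger opening in mm, from 0 to 85.4. In form: [[[ax, ay, az], [x, y, z], grip], ...]. A call has 1 to 5 rows; each row shifts and turns the commanded pose from where the row before left it, along the tool's axes as they then stand; what a row does not reach is not made up. A row lasts 1/12 s, in which the tool goes at most 41.7 mm and 7.16 degrees, less where a joint would pass 70% of its speed; a pose out of reach is approached as far as the arm can. A call with a gripper value outside its range is refused whole. The fingers move at their own pace and stop on an object; "grip_force" is the grip in N (left out, the last holds). Time passes only in rows, so rows that do not move let the fingers close. It gives the time, the measured TCP pose, the force, the opening and the grip force at its end, in the units of the state.
- read_state(): the state, without advancing time (a new reading comes with each control period).
- read_camera(name): name is "side" or "top" or "wrist"; returns the picture (400x640x3 uint8, red, green, blue); there is no depth.
- calibration(name): a dict with "camera_matrix" (3x3 intrinsics, pixels), "R" (3x3) and "t" (3): a world point X has camera coordinates R X + t. Camera axes: x right, y down, z forward; pixel columns grow to the right and rows downward; lengths in m; the calibration is good to about 2 mm. A picture is of the moment at which its call begins: read the wrist's pose just before it. calibration takes no time and is no camera call; for the wrist camera it gives the pose at the moment of the call.
- finish_job(): hands the job in; it is judged then, once.
Trained networks look in the newest picture that a camera, given by its name, has taken for a name from the list of things; names that differ only in an ending like _2 or _b are one class to them, and where a whole thing is asked for, a point or a joint stands for the part that bears it (a point fixed in the world has none). Each returns a list of dicts, best first, with "score" (0 to 1); they miss things now and then, are a little off and sometimes report something else, mostly with a low value. They report only what shows in the picture. A call takes as long as a camera call. They do not tell look-alikes from the thing itself.
- look_for(camera, query): "extent" ([left, top, right, bottom] in pixels, round what is visible of it).
- cut_out(camera, query): "region" (400x640 bool, what is visible of it) and "extent" ([left, top, right, bottom] in pixels, round what is visible of it).
- tip_of(camera, query): "at" ([row, column] in pixels: a listed point, or the origin of a listed thing).
The state is a dict: "time": time; "q": joint angles; "joint_vel": joint speeds; "joint_torque": joint torques, N m; "tool_pos": TCP position; "tcp_rot": TCP orientation; "wrist_force": force on the tool from outside, world axes, zero at the start; "torque": the same for the moment, N m; "width": opening from 0.0 (shut) to 1.0 (fully open); "grip_force": force on a finger pad.
Only numpy, scipy, OpenCV 4.12 (cv2) and the standard library are available. Lean on these libraries where they do the work, as an engineer would, in place of code of your own. Each camera call takes 0.05 s, during which the arm holds its last target. There are 200 camera calls.

TASK

Push the spring-loaded foot of the height gauge down onto the lid of the paint tin standing under it, keep it there for a second to read the tin's height, and let it spring back up. Then pull the carton sizer's spring-return stop out by its post until its pointer is at the peg for that tin (short peg for the shortest of the three tins, middle peg for the middle one, tall peg for the tallest) and keep it there: the program finishes while the gripper is still holding the stop at the mark. Leave the tins and everything else where they stand.

Things in the scene. Friction and masses are not known exactly. Their poses are not given: they have to be found in the camera images.
- gauge: Bench height gauge, fixed. Origin: the bench point straight under its foot, where a tin stands; z up. An 18 mm steel column, 188 mm high, stands 100 mm away along its own +x; low legs (8 mm) pass either side of the tin. A horizontal arm riding on the column carries the round foot (36 mm diameter), with a push button straight above it.
- gauge_button (a point): Centre of the flat top of the gauge's push button (black disc, 34 mm diameter), straight above the foot; moves with it. At rest it is 220 mm above the bench; it is always 70 mm above the underside of the foot. Push straight down on it.
- foot (a joint): Travel of the gauge's foot downwards in m, 0 at rest (underside of foot 150 mm above the bench), at most 0.12. A light spring lifts it: about 1 N at rest, 5 N at 0.09; resistance rises sharply when the foot meets a lid. Height of the tin = 0.150 - reading.
- sizer: Carton sizer, fixed: grey base 280 x 130 x 15 mm, fence at its +x end. Origin: centre of underside, z up. Its sprung stop pulls out along its own -x. On its +y edge (y = +56 mm) stand three 8 mm black pegs: short (top 22 mm above bench) at x = -12 mm for the shortest tin, middle (30) at -38 for the middle tin, tall (38) at -64, farthest out, for the tallest tin.
- post (a point): Grip point of the sliding stop's handle, 62 mm above the bench: upright black round post, 18 mm diameter, free from 34 to 82 mm above the bench. Home: x = +30 mm, y = 0 of the sizer. A thin black pointer runs from it to the pegs' side; at a mark it is level with the peg (same x). A plate on the stop, 61 mm high, stands 65 mm from the post towards the fence.
- stop (a joint): How far the stop is pulled out in m, 0 home (in), at most 0.12. 0.042 puts the pointer at the short peg, 0.068 at the middle peg, 0.094 at the tall peg. A spring pulls it back home: 2 N at home, 6 to 7 N at 0.094.
- tin_short: Closed round paint tin, white with steel rims, 76 mm diameter, 62 mm tall (the shortest of three), standing on the bench. Origin: centre of its underside, z up. Any one of the three tins may be the one under the gauge.
- tin_medium: Closed round paint tin, white with steel rims, 76 mm diameter, 88 mm tall (the middle of three), standing on the bench. Origin: centre of its underside, z up. Any one of the three tins may be the one under the gauge.
- tin_tall: Closed round paint tin, white with steel rims, 76 mm diameter, 114 mm tall (the tallest of three), standing on the bench. Origin: centre of its underside, z up. Any one of the three tins may be the one under the gauge.
- lid_short (a point): Centre of the top of the lid of tin_short, 62 mm above the tin's underside.
- lid_medium (a point): Centre of the top of the lid of tin_medium, 88 mm above the tin's underside.
- lid_tall (a point): Centre of the top of the lid of tin_tall, 114 mm above the tin's underside.
- tape: Bystander: cardboard ring lying flat, 90 mm outside diameter, 48 mm high. Origin: centre of its underside.
- thinner: Bystander: white plastic bottle, 56 mm diameter, 140 mm tall, upright. Origin: centre of its underside.
Things that resemble listed ones, but are neither listed nor needed, are in the scene too. What is shaped like the gauge but purple or yellow is not meant.

How it is judged:
By the outcome, as a careful person would: the job done as asked, in the order asked, and still so for the second after the job is handed in, while the arm keeps its last pose, push and grip.
It also fails if it takes over 46 s, if anything falls off the work surface, if the arm or the gripper's body presses on something with over 40 N, if the wrist force passes 120 N, or if a joint passes its speed limit or range.

## Working session

There is one attempt and no reset: what is moved stays moved. The work goes in short steps, Python scripts to look and compute and a tool call to move; the robot and the scene stay as the last step left them, time stands still between calls to the robot, and variables do not carry over. Pictures are saved under pics/ and viewed, at most 10 in all, crops included, and the job is handed in when it is done.

Besides the shell and the picture viewer there is one more tool, called as a command line: name --argument value ..., lists and objects as JSON in quotes. step_arm: Moves the arm, as the interface text tells. Its arguments: {"type":"object","properties":{"targets":{"type":"array","items":{"type":"array"}},"grip_force":{"type":"number"}},"required":["targets"]}

```bash
mkdir -p pics; ls
python3 - <<'E'
from workcell import *
import cv2,numpy as np
s=read_state();print(s['time'],s['tool_pos'],s['tcp_rot'],s['wrist_force'],nose_length if not callable(nose_length) else nose_length())
for c in ['side','top']:
    im=read_camera(c);cv2.imwrite(f'pics/{c}0.png',im[:,:,::-1])
    for q in ['gauge','gauge_button','sizer','post','tin_short','thinner','tape']:
        print(c,q,[(np.round(d['at']).tolist(),round(d['score'],2)) for d in tip_of(c,q)][:4])
    k=calibration(c);print(k['camera_matrix'].tolist(),k['R'].tolist(),k['t'].tolist())
print(read_state()['time'])
E
```

```text
pics
0.0 [ 0.18498577 -0.64857757  0.30255922] [-3.10915439e+00 -4.34739059e-01  3.65063301e-04] [ 0.30371151  1.09982434 -0.69840319] 0.0726
side gauge [([214.0, 401.0], 0.93), ([185.0, 415.0], 0.82), ([221.0, 312.0], 0.79), ([154.0, 352.0], 0.6)]
side gauge_button [([155.0, 407.0], 0.83), ([130.0, 422.0], 0.67), ([100.0, 355.0], 0.64), ([166.0, 310.0], 0.57)]
side sizer [([315.0, 308.0], 0.95)]
side post [([297.0, 297.0], 0.96)]
side tin_short [([252.0, 241.0], 0.97)]
side thinner [([380.0, 286.0], 0.64)]
side tape [([256.0, 366.0], 0.65)]
[[472.6646106958164, 0.0, 327.33570449806246], [0.0, 472.6646106958164, 198.57296832451584], [0.0, 0.0, 1.0]] [[-0.9920799462100075, -0.1243895189617419, 0.01745359276525058], [-0.08412693187108813, 0.554823580842832, -0.82770372324564], [0.093274003140779, -0.8226165824448253, -0.5608938568257723]] [0.49798010150442645, 0.20869462880170273, 1.3707530974509723]
top gauge [([273.0, 366.0], 0.94), ([292.0, 429.0], 0.87), ([222.0, 474.0], 0.56)]
top gauge_button [([263.0, 374.0], 0.73), ([289.0, 442.0], 0.67), ([177.0, 346.0], 0.54), ([208.0, 498.0], 0.52)]
top sizer [([206.0, 238.0], 0.73)]
top post [([196.0, 231.0], 0.62)]
top tin_short [([143.0, 298.0], 0.64), ([190.0, 345.0], 0.64)]
top thinner [([202.0, 183.0], 0.75)]
top tape [([240.0, 304.0], 0.8)]
[[447.3512830445125, 0.0, 327.60415545617593], [0.0, 447.3512830445125, 199.63760018913933], [0.0, 0.0, 1.0]] [[0.013065791278072305, -0.9999144758580681, 0.0005710234345631199], [-0.9735610887927848, -0.012851675566490165, -0.22806499254322413], [0.22805282608835403, 0.0024239233937253697, -0.9736457431265727]] [-0.10627583614971174, 0.533023479775065, 1.5648134235871467]
0.8
```

View pics/side0.png

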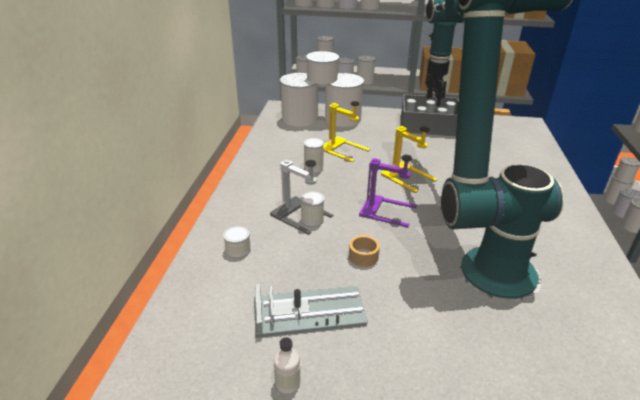

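View pics/top0.png

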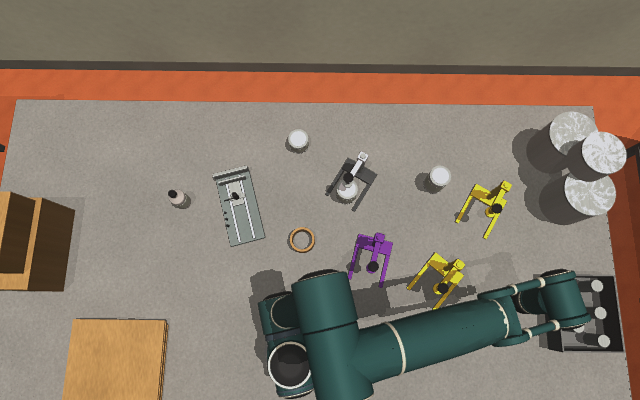

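Both views show one grey gauge, with its button at side (310,166) and top (346,177). The look-alikes are purple (side (407,155), top (374,263)), yellow (side (422,130), top (442,289)) and yellow (side (355,100), top (498,208)). I choose the grey one, which has a tin beneath it. The sizer post is at side (297,297) and top (231,196).

```bash
cat > h.py <<'E'
from workcell import *
import cv2,numpy as np
from scipy.optimize import least_squares
from scipy.spatial.transform import Rotation as Ro
def proj(k,X):
    p=k['camera_matrix']@(k['R']@np.asarray(X,float)+k['t']);return p[:2]/p[2]
def tri(obs):  # [(calib,(row,col))]
    f=lambda X:np.concatenate([proj(k,X)-np.array(a)[::-1] for k,a in obs])
    r=least_squares(f,[.6,0,.1]);return r.x,np.sqrt(np.mean(r.fun**2))
def onz(k,a,z):
    C=-k['R'].T@k['t'];d=k['R'].T@np.linalg.solve(k['camera_matrix'],[a[1],a[0],1]);return C+d*(z-C[2])/d[2]
def near(c,q,rc,r=25):
    L=[d for d in tip_of(c,q) if np.hypot(*(np.array(d['at'])-rc))<r];return np.array(L[0]['at']) if L else None
E
python3 - <<'E'
from h import *
S,T=calibration('side'),calibration('top')
read_camera('side');read_camera('top')
for q,a,b,z in [('gauge_button',(166,310),(177,346),.22),('gauge',(221,312),(190,345),0),('post',(297,297),(196,231),.062),('sizer',(315,308),(206,238),0),('tape',(256,366),(240,304),0),('thinner',(380,286),(202,183),0)]:
    a,b=near('side',q,a),near('top',q,b);print(q,a,b)
    if a is not None:print('  side',onz(S,a,z))
    if b is not None:print('  top',onz(T,b,z))
    if a is not None and b is not None:print('  tri',tri([(S,a),(T,b)]))
for c,b in [('side',(255,145,375,345)),('top',(200,130,390,260))]:
    im=read_camera(c)[b[1]:b[3],b[0]:b[2],::-1]
    cv2.imwrite(f'pics/{c}c.png',cv2.resize(im,None,fx=3 if c=='side' else 4,fy=3 if c=='side' else 4,interpolation=cv2.INTER_CUBIC))
E
```

```text
gauge_button [165.5 308.7] [177.3 347.4]
  side [ 0.57945278 -0.13858475  0.22      ]
  top [ 0.57409562 -0.1642054   0.22      ]
  tri (array([ 0.58155184, -0.16495146,  0.20386179]), np.float64(0.5458184226577945))
gauge [224.1 311.3] [189.6 347.8]
  side [ 5.72086512e-01 -1.39599630e-01  1.11022302e-16]
  top [ 0.58896296 -0.17528417  0.        ]
  tri (array([ 0.58515729, -0.17598606, -0.02587648]), np.float64(1.750573546852993))
post [297.3 294.5] [195.3 237.3]
  side [0.55509929 0.246594   0.062     ]
  top [0.54616995 0.22986503 0.062     ]
  tri (array([0.55539076, 0.23304374, 0.04701369]), np.float64(0.9001294725733459))
sizer [311.2 308.3] [205.6 239.8]
  side [0.52288306 0.23112821 0.        ]
  top [0.52138948 0.23113903 0.        ]
  tri (array([ 5.22422753e-01,  2.31144949e-01, -1.03638576e-04]), np.float64(0.15968948979407036))
tape [256.2 366.1] [241.5 301.8]
  side [ 3.86074638e-01 -7.17950978e-03 -1.11022302e-16]
  top [ 0.38864835 -0.00582495  0.        ]
  tri (array([ 0.38700324, -0.00577092,  0.00141053]), np.float64(0.25302321039056913))
thinner [379.7 288.6] [202.7 182.9]
  side [ 5.34716703e-01  4.37536312e-01 -1.11022302e-16]
  top [0.52974742 0.44628042 0.        ]
  tri (array([0.53194529, 0.44352674, 0.00840522]), np.float64(0.6162287278804157))
```

View pics/sidec.png

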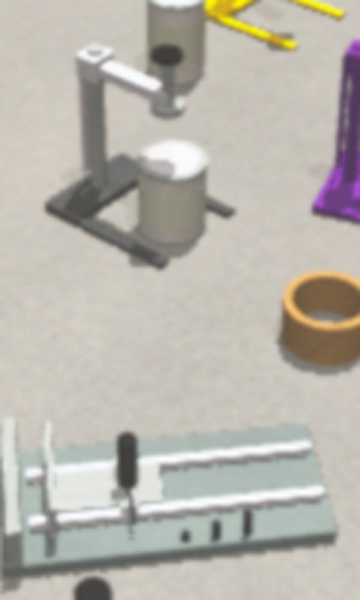

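View pics/topc.png

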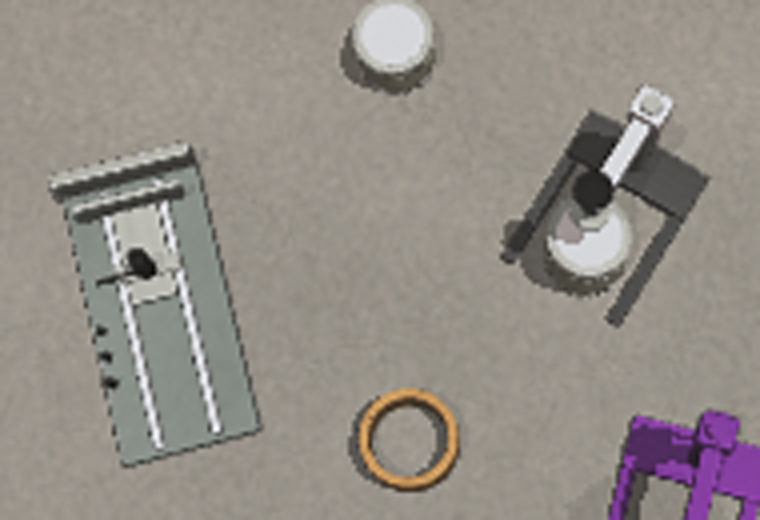

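The crops confirm the grey gauge, button at side ≈(310.7,163) and top ≈(348,177.5), with a tin under its foot. The sizer post top is at side (297,291) and top (233,193), and its three pegs are on the left edge. Next I fit both poses.

Run:
```python
from h import *
S,T=calibration('side'),calibration('top')
s=lambda x,y:(S,np.array([255+x/3,145+y/3])-.3)
t=lambda x,y:(T,np.array([200+x/4,130+y/4])-.4)
def fit(obs,p0):
    def f(p):
        R=Ro.from_euler('z',p[2]).as_matrix()
        return np.concatenate([proj(k,R@np.array(m)/1+[p[0],p[1],0])-a for m,(k,a) in obs])
    r=least_squares(f,p0,loss='soft_l1');print(r.x,np.round(f(r.x).reshape(-1,2),1).tolist());return r.x
a,b,c=(-.140,.065,.015),(-.140,-.065,.015),(.03,0,.082)
P=[(-.012,.056,.022),(-.038,.056,.030),(-.064,.056,.038)]
z=fit([(a,t(123,466)),(b,t(261,430)),(c,t(133,252)),(P[0],t(101,329)),(P[1],t(105,354)),(P[2],t(110,381)),
 (a,s(336,540)),(b,s(311,425)),(c,s(127,437)),(P[0],s(186,530)),(P[1],s(216,520)),(P[2],s(249,510))],[.52,.23,.2])
R=Ro.from_euler('z',z[2]).as_matrix();print('post',R@[.03,0,.062]+[z[0],z[1],0],'tall',R@[-.064,0,.062]+[z[0],z[1],0])
g=fit([((0,0,.22),t(593,190)),((0,0,.22),s(167,54)),((.1,0,.188),t(653,103)),((.1,0,.188),s(95,52))],[.575,-.16,-.5])
for k in [(s(177,158),t(590,240))]: print('lid',tri([(q[0],q[1][::-1]) for q in k]))
st=read_state();M=Ro.from_rotvec(st['tcp_rot']).as_matrix();print(M,st['tool_pos'])
```

```text
[0.51981637 0.23070203 0.26283962] [[-0.9, -0.4], [-0.6, -0.1], [1.0, 0.6], [-0.2, -0.4], [-0.3, -0.4], [-0.7, -0.7], [1.1, -3.3], [-0.5, -1.6], [0.4, -0.9], [-0.0, 0.2], [0.4, 0.4], [-0.1, 0.5]]
post [0.54878606 0.23849674 0.062     ] tall [0.45801438 0.21407331 0.062     ]
[ 0.57694515 -0.16416105 -0.54106975] [[-0.5, -0.6], [0.5, -1.3], [-0.8, -0.2], [0.3, -1.9]]
lid (array([ 0.56790998, -0.16906051,  0.08545504]), np.float64(0.19484914909530662))
[[ 9.61653773e-01  2.74266331e-01 -2.87245442e-06]
 [ 2.74266330e-01 -9.61653772e-01  5.48364361e-05]
 [ 1.22774815e-05 -5.35214833e-05 -9.99999998e-01]] [ 0.18511156 -0.64911957  0.30385679]
```

step_arm --targets '[[[0,0,0],[10,-7,-28],0],[[0,0,0],[20,-14,-28],0],[[0,0,0],[30,-21,0],0],[[0,0,0],[30,-21,0],0],[[0,0,0],[30,-21,0],0]]' --grip_force 60

```text
time: 2.02
tool_pos: [0.2781, -0.5347, 0.361]
tcp_rot: [3.11, 0.433, 0.001]
wrist_force: [0.6, 0.3, 0.5]
width: 0.299
grip_force: 0.0
```

step_arm --targets '[[[0,0,0],[30,-21,0],0],[[0,0,0],[30,-21,0],0],[[0,0,0],[30,-21,0],0],[[0,0,0],[30,-21,0],0],[[0,0,0],[30,-21,0],0]]'

```text
time: 2.43
tool_pos: [0.3937, -0.3918, 0.3602]
tcp_rot: [3.111, 0.434, 0.001]
wrist_force: [0.4, -0.4, 0.1]
width: -0.001
grip_force: 0.0
```

step_arm --targets '[[[0,0,0],[30,-21,0],0],[[0,0,0],[30,-21,0],0],[[0,0,0],[30,-21,0],0],[[0,0,0],[30,-21,0],0],[[0,0,0],[30,-21,0],0]]'

```text
time: 2.85
tool_pos: [0.5092, -0.2496, 0.3602]
tcp_rot: [3.111, 0.435, 0.001]
wrist_force: [0.5, -0.5, 0.1]
width: 0.002
grip_force: 0.0
```

step_arm --targets '[[[0,0,0],[30,-21,0],0],[[0,0,0],[30,-21,0],0],[[0,0,0],[30,-21,0],0],[[0,0,0],[0,0,0],0],[[0,0,0],[0,0,0],0]]'

```text
time: 3.27
tool_pos: [0.5785, -0.1642, 0.3597]
tcp_rot: [3.111, 0.441, -0.001]
wrist_force: [-0.4, 0.1, 0.7]
width: 0.002
grip_force: 0.0
```

Run:
```python
from h import *
k=calibration('wrist');im=read_camera('wrist');cv2.imwrite('pics/w1.png',im[:,:,::-1])
for q,z in [('gauge_button',.22),('lid_medium',.088),('tape',0)]:
    print(q,[(np.round(d['at']).tolist(),round(d['score'],2),onz(k,d['at'],z).round(4).tolist()) for d in tip_of('wrist',q)][:3])
print('tip px',proj(k,[.577,-.164,.22]),proj(k,[.5785,-.1642,.287]))
```

```text
gauge_button [([213.0, 326.0], 0.92, [0.58, -0.1682, 0.22])]
lid_medium [([180.0, 322.0], 0.72, [0.5749, -0.1658, 0.088])]
tape [([240.0, 208.0], 0.95, [0.4012, -0.0133, 0.0])]
tip px [320.30863451 214.67400173] [320.72949717 253.17527227]
```

View pics/w1.png

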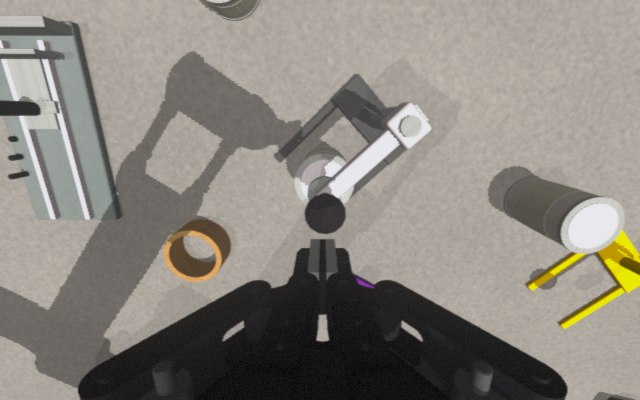

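The wrist picture shows the grey gauge's button at (325,214), about 3 mm to the right of the fingertips' line (320). I'll correct for that and descend.

step_arm --targets '[[[0,0,0],[0,3,15],0],[[0,0,0],[0,0,20],0],[[0,0,0],[0,0,20],0],[[0,0,0],[0,0,6],0],[[0,0,0],[0,0,6],0]]'

```text
time: 3.88
tool_pos: [0.5772, -0.1698, 0.2918]
tcp_rot: [-3.111, -0.432, 0.003]
wrist_force: [-1.9, -0.3, 1.5]
width: 0.002
grip_force: 0.7
```

step_arm --targets '[[[0,0,0],[0,0,8],0],[[0,0,0],[0,0,8],0],[[0,0,0],[0,0,8],0],[[0,0,0],[0,0,4],0],[[0,0,0],[0,0,0],0]]'

```text
time: 4.3
tool_pos: [0.5786, -0.1691, 0.2644]
tcp_rot: [3.111, 0.435, 0.0]
wrist_force: [0.1, -1.0, 2.4]
width: 0.002
grip_force: 1.1
```

step_arm --targets '[[[0,0,0],[0,0,8],0],[[0,0,0],[0,0,8],0],[[0,0,0],[0,0,8],0],[[0,0,0],[0,0,4],0],[[0,0,0],[0,0,0],0]]'

```text
time: 4.72
tool_pos: [0.5786, -0.1687, 0.2357]
tcp_rot: [-3.111, -0.435, 0.0]
wrist_force: [2.1, -0.5, 3.5]
width: 0.004
grip_force: 1.7
```

step_arm --targets '[[[0,0,0],[0,0,3],0],[[0,0,0],[0,0,2],0],[[0,0,0],[0,0,2],0],[[0,0,0],[0,0,0],0]]'

```text
time: 5.05
tool_pos: [0.5786, -0.1687, 0.2306]
tcp_rot: [-3.111, -0.435, -0.001]
wrist_force: [-0.3, 0.3, 6.0]
width: -0.001
grip_force: 3.4
```

step_arm --targets '[[[0,0,0],[0,0,1.5],0],[[0,0,0],[0,0,1],0],[[0,0,0],[0,0,0],0]]'

```text
time: 5.3
tool_pos: [0.5786, -0.1687, 0.2306]
tcp_rot: [3.111, 0.435, 0.001]
wrist_force: [-5.1, 2.1, 17.0]
width: -0.001
grip_force: 8.6
```

The foot has stopped hard at 0.088 m, so this is the medium tin. I'll hold it there.

step_arm --targets '[[[0,0,0],[0,0,0],0],[[0,0,0],[0,0,0],0],[[0,0,0],[0,0,0],0],[[0,0,0],[0,0,0],0],[[0,0,0],[0,0,0],0]]'

```text
time: 5.72
tool_pos: [0.5786, -0.1687, 0.2306]
tcp_rot: [3.111, 0.435, 0.002]
wrist_force: [-4.3, 1.3, 16.6]
width: -0.0
grip_force: 8.5
```

step_arm --targets '[[[0,0,0],[0,0,0],0],[[0,0,0],[0,0,0],0],[[0,0,0],[0,0,0],0],[[0,0,0],[0,0,0],0],[[0,0,0],[0,0,0],0]]'

```text
time: 6.13
tool_pos: [0.5786, -0.1687, 0.2306]
tcp_rot: [3.111, 0.435, 0.002]
wrist_force: [-5.4, 1.7, 16.6]
width: 0.0
grip_force: 8.5
```

step_arm --targets '[[[0,0,0],[0,0,0],0],[[0,0,0],[0,0,0],0],[[0,0,0],[0,0,0],0],[[0,0,0],[0,0,0],0],[[0,0,0],[0,0,0],0]]'

```text
time: 6.55
tool_pos: [0.5786, -0.1687, 0.2306]
tcp_rot: [3.111, 0.435, 0.002]
wrist_force: [-5.3, 2.2, 17.4]
width: -0.001
grip_force: 8.5
```

step_arm --targets '[[[0,0,0],[0,0,-4],0],[[0,0,0],[0,0,-8],0],[[0,0,0],[0,0,-10],0],[[0,0,0],[0,0,-10],0],[[0,0,0],[0,0,-10],0]]'

```text
time: 6.97
tool_pos: [0.5783, -0.1686, 0.2701]
tcp_rot: [-3.111, -0.435, 0.001]
wrist_force: [0.2, -0.7, 1.1]
width: 0.005
grip_force: 0.8
```

step_arm --targets '[[[0,0,0],[0,0,-10],0],[[0,0,0],[0,0,-12],0],[[0,0,0],[0,0,-12],0],[[0,0,0],[0,0,-20],0],[[0,0,0],[0,0,-30],0]]'

```text
time: 7.38
tool_pos: [0.5767, -0.1683, 0.3512]
tcp_rot: [-3.108, -0.434, 0.01]
wrist_force: [-0.2, -0.2, -0.2]
width: -0.001
grip_force: 0.0
```

step_arm --targets '[[[0,0,0],[7.7,-36.3,0],50],[[0,0,0],[7.7,-36.3,0],50],[[0,0,0],[7.7,-36.3,0],50],[[0,0,0],[7.7,-36.3,0],50],[[0,0,0],[7.7,-36.3,0],50]]'

```text
time: 7.8
tool_pos: [0.5649, 0.0176, 0.3538]
tcp_rot: [-3.111, -0.434, 0.001]
wrist_force: [0.5, 0.6, -0.7]
width: 0.585
grip_force: 0.0
```

step_arm --targets '[[[0,0,0],[7.7,-36.3,0],50],[[0,0,0],[7.7,-36.3,0],50],[[0,0,0],[7.7,-36.3,0],50],[[0,0,0],[7.7,-36.3,0],50],[[0,0,0],[7.7,-36.3,0],50]]'

```text
time: 8.22
tool_pos: [0.5521, 0.203, 0.3538]
tcp_rot: [3.111, 0.435, -0.001]
wrist_force: [0.9, -0.5, -0.5]
width: 0.585
grip_force: 0.0
```

step_arm --targets '[[[0,0,0],[7.7,-36.3,20],50],[[0,0,0],[0,0,30],50],[[0,0,0],[0,0,30],50],[[0,0,0],[0,0,20],50],[[0,0,0],[0,0,0],50]]'

```text
time: 8.63
tool_pos: [0.547, 0.2371, 0.2478]
tcp_rot: [3.108, 0.436, -0.017]
wrist_force: [-1.1, -0.1, 0.0]
width: 0.582
grip_force: 0.0
```

Run:
```python
from h import *
s=read_state();print(s['time'],s['tool_pos'],s['tcp_rot'],s['wrist_force'],s['width'])
k=calibration('wrist');im=read_camera('wrist');cv2.imwrite('pics/w2.png',im[:,:,::-1])
for q,z in [('post',.062),('sizer',0)]:
    print(q,[(np.round(d['at']).tolist(),round(d['score'],2),onz(k,d['at'],z).round(4).tolist()) for d in tip_of('wrist',q)][:3])
print('post top/grip px',proj(k,[.5488,.2385,.082]),proj(k,[.5488,.2385,.062]))
k=calibration('side');read_camera('side');d=look_for('side','foot');print([ (np.round(x['extent']).tolist(),round(x['score'],2)) for x in d]);print([np.round(x['at']).tolist() for x in tip_of('side','gauge_button')])
```

```text
8.6333 [0.54697839 0.23714045 0.2477779 ] [ 3.10835018  0.43605796 -0.01733836] [-1.09586894 -0.0813279   0.00904144] 0.5815593265550278
post [([189.0, 319.0], 0.57, [0.5521, 0.2407, 0.062])]
sizer [([201.0, 318.0], 0.73, [0.5197, 0.2327, 0.0])]
post top/grip px [320.04216282 198.81339345] [320.14826725 192.45996635]
[([330.0, 108.0, 357.0, 122.0], 0.66), ([369.0, 156.0, 409.0, 178.0], 0.59), ([394.0, 125.0, 429.0, 150.0], 0.52)]
[[154.0, 407.0], [129.0, 421.0], [101.0, 354.0]]
```

View pics/w2.png

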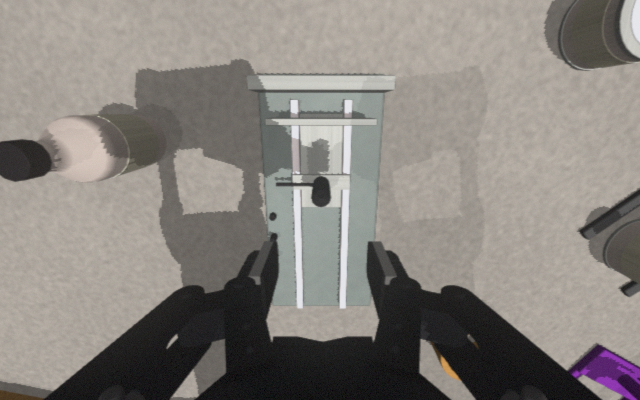

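The wrist picture shows the post top at (321,198), where predicted (320,199) and midway between the jaws. The pointer runs left toward the pegs at (272,216). Descending now.

step_arm --targets '[[[0,0,0],[0,0,30],50],[[0,0,0],[0,0,38],50],[[0,0,0],[0,0,38],50],[[0,0,0],[0,0,22],50],[[0,0,0],[0,0,10],50]]'

```text
time: 9.35
tool_pos: [0.5489, 0.2371, 0.1129]
tcp_rot: [3.11, 0.434, -0.007]
wrist_force: [-1.6, -0.3, -0.3]
width: 0.585
grip_force: 0.0
```

step_arm --targets '[[[0,0,0],[0,0,0],50],[[0,0,0],[0,0,0],30],[[0,0,0],[0,0,0],10],[[0,0,0],[0,0,0],10],[[0,0,0],[0,0,0],10]]' --grip_force 60

```text
time: 9.77
tool_pos: [0.5522, 0.2398, 0.1188]
tcp_rot: [-3.108, -0.434, -0.008]
wrist_force: [-0.6, 3.8, 3.5]
width: 0.199
grip_force: 58.4
```

step_arm --targets '[[[0,0,0],[0,0,0],10],[[0,0,0],[0,0,0],10],[[0,0,0],[0,0,0],10]]'

```text
time: 10.02
tool_pos: [0.5522, 0.2398, 0.1188]
tcp_rot: [-3.109, -0.434, -0.008]
wrist_force: [-1.8, 4.8, 5.8]
width: 0.196
grip_force: 58.6
```

step_arm --targets '[[[0,0,0],[-8,0,0],10],[[0,0,0],[-15,0,0],10],[[0,0,0],[-15,-1,0],10],[[0,0,0],[-15,0,0],10],[[0,0,0],[-10,0,0],10]]' --grip_force 70

```text
time: 10.43
tool_pos: [0.4922, 0.2228, 0.1189]
tcp_rot: [-3.109, -0.435, -0.014]
wrist_force: [4.6, 3.8, 3.1]
width: 0.189
grip_force: 70.0
```

step_arm --targets '[[[0,0,0],[-5,0,0],10],[[0,0,0],[0,0,0],10],[[0,0,0],[0,0,0],10],[[0,0,0],[0,0,0],10]]'

```text
time: 10.77
tool_pos: [0.4882, 0.2217, 0.1188]
tcp_rot: [-3.109, -0.435, -0.014]
wrist_force: [4.1, 3.5, 4.8]
width: 0.192
grip_force: 70.2
```

Run:
```python
from h import *
s=read_state();print(s['time'],s['tool_pos'],s['wrist_force'],np.linalg.norm(s['tool_pos'][:2]-np.array([.5522,.2398])))
a=read_camera('side')[270:350,240:380,::-1];b=read_camera('wrist')[100:300,200:440,::-1]
a=cv2.resize(a,None,fx=5,fy=5,interpolation=cv2.INTER_CUBIC);cv2.imwrite('pics/s3.png',a)
cv2.imwrite('pics/w3.png',cv2.resize(b,None,fx=3,fy=3,interpolation=cv2.INTER_CUBIC))
```

```text
10.7667 [0.48817696 0.2216606  0.11883592] [4.10954887 3.53514883 4.80863263] 0.06654312395784408
```

View pics/s3.png

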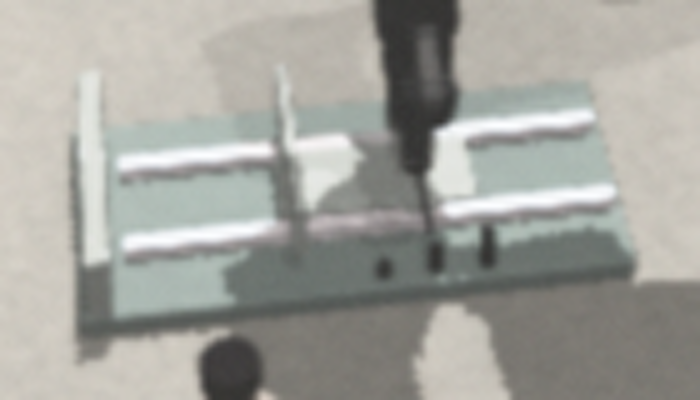

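View pics/w3.png

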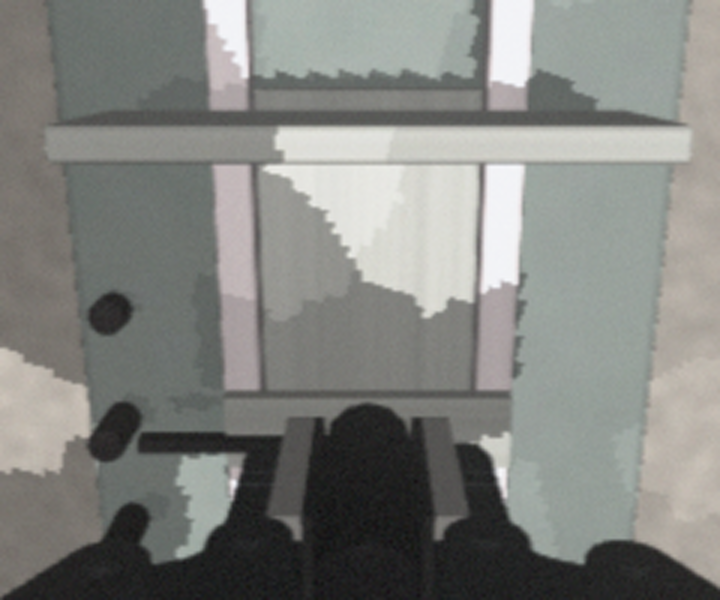

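Both views show the pointer close to the middle peg: wrist crop pointer row 441, peg from base (105,447) to top (122,415). The arm travelled 66.5 mm, so I'll add 1.5 mm and check.

step_arm --targets '[[[0,0,0],[-1.5,0,0],10],[[0,0,0],[0,0,0],10],[[0,0,0],[0,0,0],10],[[0,0,0],[0,0,0],10]]'

```text
time: 11.2
tool_pos: [0.487, 0.2213, 0.1189]
tcp_rot: [-3.109, -0.435, -0.014]
wrist_force: [4.7, 4.3, 5.0]
width: 0.192
grip_force: 70.0
```

Run:
```python
from h import *
s=read_state();print(s['time'],s['tool_pos'],s['wrist_force'],np.linalg.norm(s['tool_pos'][:2]-np.array([.5522,.2398])))
k=calibration('wrist');im=read_camera('wrist')
cv2.imwrite('pics/w4.png',cv2.resize(im[180:300,220:340,::-1],None,fx=5,fy=5,interpolation=cv2.INTER_CUBIC))
R=Ro.from_euler('z',.2628).as_matrix();o=np.array([.5198,.2307,0])
W=lambda x,y,z:proj(k,R@[x,y,z]+o)
c=lambda p:((p-[220,180]+.5)*5).round().tolist()
for x,z in [(-.012,.022),(-.038,.03),(-.038,.015),(-.064,.038)]:print('peg',x,z,c(W(x,.056,z)))
for z in (.015,.02,.025,.03,.034):print('pointer if at 68:',z,c(W(-.038,.045,z)),c(W(-.038,.02,z)))
```

```text
11.2 [0.48698164 0.2213252  0.11886836] [4.664994   4.2660739  5.00779064] 0.06778460209523608
peg -0.012 0.022 [65.0, 119.0]
peg -0.038 0.03 [61.0, 334.0]
peg -0.038 0.015 [96.0, 285.0]
peg -0.064 0.038 [58.0, 549.0]
pointer if at 68: 0.015 [176.0, 286.0] [358.0, 288.0]
pointer if at 68: 0.02 [167.0, 301.0] [354.0, 304.0]
pointer if at 68: 0.025 [158.0, 318.0] [350.0, 320.0]
pointer if at 68: 0.03 [148.0, 335.0] [345.0, 338.0]
pointer if at 68: 0.034 [140.0, 350.0] [342.0, 352.0]
```

View pics/w4.png

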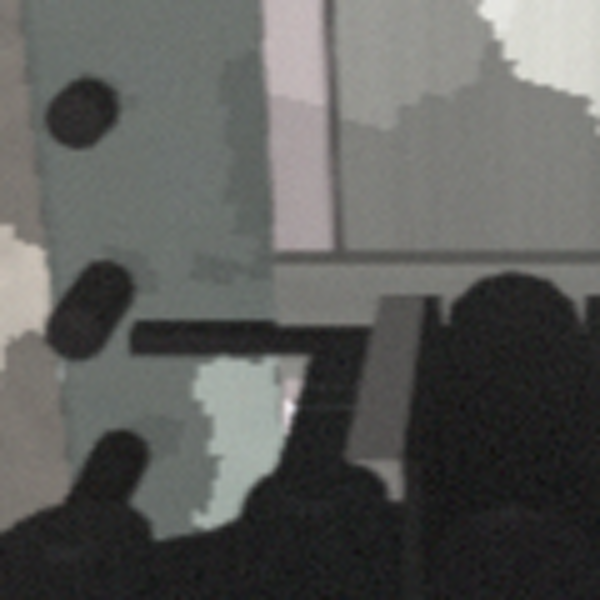

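The pull measures 67.8 mm, and the picture agrees: pointer row 337 and the middle peg's top at row ≈330. The grip is stable, so I'm handing in.

```bash
python3 -c "
from workcell import *
print(finish_job())"
```

```text
the job is handed in; nothing more can be done
None
```

I pressed the gauge foot onto the tin, held it for over a second (it read 88 mm, the medium tin) and released it, then pulled the stop out about 68 mm to the middle peg and handed in with the gripper still holding it; I did not check the foot's spring-back in a picture, and the judge returned no verdict.

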